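Find the pump's rocking corner and press its shim flat

TASK

The small vacuum pump on the stone slab has one worn foot. With a fingertip press down on the corners of its base plate until you find the corner that rocks, then press the raised yellow-ended shim lever at that same corner down fully flat, so that the corner stands firm. Leave the other three shims up, do not lift or shove the pump, and leave the things around it alone.

Things in the scene. Friction and masses are not known exactly. Their poses are not given: they have to be found in the camera images.
- slab: Fixed stone slab, 310 (its x) x 270 (its y) x 30 mm, top 30 mm above the bench; origin at the centre of its underside, x away from the robot at yaw 0, y left, z up. On it stand four alike steel foot units, one under each corner of the pump's plate, each a rubber foot with a flip-down shim lever, all turned as the slab.
- plate: Blue vacuum pump on its aluminium base plate, 3 kg, loose, resting on four rubber feet. Origin: centre of the plate's underside, 65 mm above the bench; axes as the slab's. Bed 200 (x) x 124 (y) x 10 mm, top 75 mm above the bench, with flat ears standing out sideways at the four corners. The pump is at most 80 mm wide (y) and ends 96 mm above the plate's underside.
- foot_give (a joint): Squeeze of the worn foot now, m: 0 at rest, at most 0.004. The four feet look the same, and which corner has the worn one changes; only pressing shows it. That corner gives from 2 to 4 N, is 4 mm down at 4 to 6 N and springs back; the three others are firm. This number does not tell which corner it is.
- shim_worn (a joint): Angle, rad, of the shim at the worn corner: 0.52 to 0.62 parked up, 0 flat (a stop). Each shim is a steel lever, 20 mm wide, 60 mm long, yellow end, on a level pin 44 mm above the bench; it points to the slab's -x, its end raised to about 75 mm above the bench. Pressed down from above at its outer half (2 to 5 N) it turns flat and stays by friction; its cam then carries the corner.
- shim_a (a joint): Angle, rad, of the like shim at one of the three firm corners (which one is not told): about 0.52 to 0.62 parked up, 0 flat. To be left parked.
- shim_b (a joint): Angle, rad, of the like shim at one of the three firm corners (which one is not told): about 0.52 to 0.62 parked up, 0 flat. To be left parked.
- shim_c (a joint): Angle, rad, of the like shim at one of the three firm corners (which one is not told): about 0.52 to 0.62 parked up, 0 flat. To be left parked.
- corner_near_left (a point): Point on the top face of the plate's near left ear, straight above its rubber foot, where to press the corner (72 mm to -x, 95 mm to +y of the plate's origin, 10 mm above it). The ear's top runs 36 mm from here to -x and 16 mm to +x, 20 mm to either side. Left is +y, near is towards the robot.
- corner_near_right (a point): Point on the top face of the plate's near right ear, straight above its rubber foot, where to press the corner (72 mm to -x, 95 mm to -y of the plate's origin, 10 mm above it). The ear's top runs 36 mm from here to -x and 16 mm to +x, 20 mm to either side. Left is +y, near is towards the robot.
- corner_far_left (a point): Point on the top face of the plate's far left ear, straight above its rubber foot, where to press the corner (72 mm to +x, 95 mm to +y of the plate's origin, 10 mm above it). The ear's top runs 36 mm from here to -x and 16 mm to +x, 20 mm to either side. Left is +y, near is towards the robot.
- corner_far_right (a point): Point on the top face of the plate's far right ear, straight above its rubber foot, where to press the corner (72 mm to +x, 95 mm to -y of the plate's origin, 10 mm above it). The ear's top runs 36 mm from here to -x and 16 mm to +x, 20 mm to either side. Left is +y, near is towards the robot.
- tab_near_left (a point): Fixed point on the slab's frame where to press the near left corner's shim: the top of its lever, 36 mm out from its pin, once it lies flat (46 mm above the bench). While the shim is parked its raised lever stands above this point, up to about 80 mm above the bench. The point lies 66 mm to the slab's -x of the same corner's press point.
- tab_near_right (a point): Fixed point on the slab's frame where to press the near right corner's shim: the top of its lever, 36 mm out from its pin, once it lies flat (46 mm above the bench). While the shim is parked its raised lever stands above this point, up to about 80 mm above the bench. The point lies 66 mm to the slab's -x of the same corner's press point.
- tab_far_left (a point): Fixed point on the slab's frame where to press the far left corner's shim: the top of its lever, 36 mm out from its pin, once it lies flat (46 mm above the bench). While the shim is parked its raised lever stands above this point, up to about 80 mm above the bench. The point lies 66 mm to the slab's -x of the same corner's press point.
- tab_far_right (a point): Fixed point on the slab's frame where to press the far right corner's shim: the top of its lever, 36 mm out from its pin, once it lies flat (46 mm above the bench). While the shim is parked its raised lever stands above this point, up to about 80 mm above the bench. The point lies 66 mm to the slab's -x of the same corner's press point.
- fitting: Loose brass vacuum fitting, 24 mm wide, 24 mm high, standing on the slab between the two near shims; origin at the centre of its foot. To be left alone.
- screwdriver: Loose screwdriver, 180 mm long, lying on the bench left of the slab; origin under its middle. To be left alone.
- bottle: Loose amber bottle, 52 mm wide, 105 mm high, standing on the bench right of the slab; origin at the centre of its foot. To be left alone.
- tip_box: Loose white box with yellow lid, 87 x 122 x 64 mm, on the bench right of and beyond the slab; origin at the centre of its underside. To be left alone.

How it is judged:
By the outcome, as a careful person would: the job done as asked, in the order asked, and still so for the second after the job is handed in, with the robot touching nothing.
It also fails if it takes over 61 s, if anything falls off the work surface, if the arm or the gripper's body presses on something with over 40 N, if the wrist force passes 120 N, or if a joint passes its speed limit or range.

ROBOT

A 6-joint arm with a two-finger parallel gripper is mounted at the origin on the work surface. World frame = base frame: x ahead of the robot, y to its left, z up, the work surface at z = 0. Lengths are in mm, angles in rad, forces in N, time in s.
With the tool pointing down it reaches from about 400 to 825 mm from the base axis. Payload 7 kg.
Tool frame: the origin (TCP) lies between the finger pads; the fingertips stand 11 mm ahead of it and the grasp point (between the pads) lies 8 mm behind it; z points along the fingers, y is the direction in which the jaws open and shut (so a half turn about z gives the same grasp; the last joint's range is limited). The gripper opens to 85 mm and grips with 20 to 120 N. Pads are 22 mm wide; open, the fingers measure 114 mm over their backs; the gripper's body (76 mm by 85 mm) begins 54 mm behind the grasp point. The pads swing forward as they close: fully open they stand 13 mm farther back than shut.
Start: joints at [-1.009, 0.359, 0.012, 0, -1.224, -0.288], TCP at [182.488, -649.841, 242.302] pointing down, gripper open.
Joint ranges: [-3.07, 3.07], [-1.43, 2.12], [-1.02, 1.25], [-3.03, 1.67], [-3.05, -0], [-3.03, 3.03]. Speed limits (rad/s): [2.39, 2.39, 3.01, 3.14, 3.14, 3.14].

INTERFACE

Orientations are given as a unit quaternion [w, x, y, z].
In Python, from station import * gives the robot as it stands.
- The arm moves only by the shell command python3 -m jog 'ROWS'. ROWS is JSON, a list of rows, each an object with "grip": the finger opening in m, from 0 to 0.0854; "offset": the shift along the world's x, y, z in m, a list of three; "roll": the turn about the world's z in degrees. In form: [{"grip": grip, "offset": [dx, dy, dz], "roll": roll}, ...]. A call has 1 to 12 rows; each row is the pose to reach, as a shift and turn from the pose measured when the call began; what a row does not reach only later rows make up. A row lasts 1/10 s, in which the tool goes at most 50 mm and 8.59 degrees, less where a joint would pass 70% of its speed; a pose out of reach is approached as far as the arm can. A call with a gripper value outside its range is refused whole. The fingers move at their own pace and stop on an object; the grip force is fixed at half the most. Time passes only in rows, so rows that repeat a pose let the fingers close. It gives the time, the measured TCP pose, the force and the opening at its end, in the units of the state.
- observe(): the state, without advancing time (a new reading comes with each control period).
- read_camera(name): name is "side" or "top" or "wrist"; returns a dict with "image" (480x640x3 uint8, blue, green, red), "z_map" (480x640 float32, mm along the optical axis (not along the pixel's ray), 0 where there is no reading), "K" (3x3 intrinsics, pixels), "cam_to_world" (4x4, takes a point from camera to world coordinates); the wrist camera has in their place "tool_from_camera" (4x4, takes a point from camera to tool coordinates, whose origin is the TCP and whose axes are the flange's). Camera axes: x right, y up, looking along -z (the intrinsics and any distortion apply to the point x, -y, -z); pixel columns grow to the right and rows downward; lengths in mm; the calibration is good to about 2 mm. The wrist camera is an equidistant fisheye: a pixel r from the principal point sees the ray r / f radians off the axis. A picture is of the moment at which its call begins: read the wrist's pose just before it.
- close_job(): hands the job in, once; it reports no verdict.
Trained networks look in a picture, given as the dict that the camera call returned (one of the last four; its "shot" number tells which), for a name from the list of things; names that differ only in an ending like _2 or _b are one class to them, and where a whole thing is asked for, a point or a joint stands for the part that bears it (a point fixed in the world has none). Each returns a list of dicts, best first, with "confidence" (0 to 1); they miss things now and then, are a little off and sometimes report something else, mostly with a low value. They report only what shows in the picture. A call takes as long as a camera call.
- search_frame(picture, target): "box" ([left, top, width, height] in pixels, round what is visible of it).
- pinpoint(picture, target): "point" ([row, column] in pixels: a listed point, or the origin of a listed thing).
The state is a dict: "time_s": time; "joint_positions": joint angles; "dq": joint speeds; "effort": joint torques, N m; "tcp_pos": TCP position; "orientation": TCP orientation; "force": force on the tool from outside, world axes, zero at the start; "torque": the same for the moment, N m; "finger_gap": opening from 0.0 (shut) to 1.0 (fully open).
Only numpy, scipy, OpenCV 4.12 (cv2) and the standard library are available. Lean on these libraries where they do the work, as an engineer would, in place of code of your own. Each camera call takes 0.05 s, during which the arm holds its last target.

## Working session

There is one attempt and no reset: what is moved stays moved. The work goes in short steps, Python scripts to look and compute and a shell command to move; the robot and the scene stay as the last step left them, time stands still between calls to the robot, and variables do not carry over. Pictures are saved under pics/ and viewed, and the job is handed in when it is done.

```bash
mkdir -p pics; ls
cat > h.py <<'E'
from station import *
import numpy as np, cv2
def px2w(p,r,c,z=None):
    K=p["K"];T=np.array(p["cam_to_world"])
    d=np.array([(c-K[0][2])/K[0][0],-(r-K[1][2])/K[1][1],-1.0])
    if z is None:
        zz=p["z_map"][int(round(r)),int(round(c))]; return (T@np.r_[d*zz,1])[:3]
    R=T[:3,:3]@d; o=T[:3,3]; return o+R*(z-o[2])/R[2]
E
python3 - <<'E'
from h import *
s=observe();print(s["time_s"],s["tcp_pos"],s["orientation"],s["force"],s["finger_gap"])
for n in ["top","side"]:
    p=read_camera(n);cv2.imwrite(f"pics/{n}1.png",p["image"])
    zs={"slab":0,"plate":65,"fitting":30,"bottle":0,"tip_box":0,"screwdriver":0}
    for c in ["near_left","near_right","far_left","far_right"]: zs["corner_"+c]=75; zs["tab_"+c]=46
    for t,z in zs.items():
        try:
            for d in pinpoint(p,t)[:2]: print(n,t,np.round(d["point"]),round(d["confidence"],2),np.round(px2w(p,*d["point"],z)))
        except Exception as e: print(n,t,e)
E
```

```text
pics
0.0 [ 182.36590937 -649.42207393  241.37239684] [-1.79617971e-04 -1.36398146e-01  9.90653757e-01  8.04039544e-04] [-0.46924529 -0.67095746  0.03107217] 1.0010457058588627
top slab [223. 461.] 0.72 [ 599. -373.    0.]
top plate [223. 356.] 0.91 [600. -89.  65.]
top fitting [281. 352.] 0.59 [455. -77.  30.]
top fitting [216. 313.] 0.54 [624.  15.  30.]
top bottle [286. 457.] 0.95 [ 434. -352.    0.]
top tip_box [222. 458.] 0.69 [ 602. -365.    0.]
top screwdriver [252. 163.] 0.67 [544. 406.   0.]
top screwdriver [226. 392.] 0.18 [ 595. -188.    0.]
top corner_near_left [247. 313.] 0.66 [543.  17.  75.]
top corner_near_left [188. 322.] 0.3 [686.  -8.  75.]
top tab_near_left [273. 306.] 0.65 [479.  36.  46.]
top tab_near_left [204. 398.] 0.36 [ 647. -198.   46.]
top corner_near_right [261. 387.] 0.91 [ 503. -161.   75.]
top tab_near_right [286. 376.] 0.58 [ 441. -136.   46.]
top tab_near_right [249. 311.] 0.37 [538.  23.  46.]
top corner_far_left [190. 319.] 0.95 [681.  -1.  75.]
top tab_far_left [216. 315.] 0.66 [620.  11.  46.]
top corner_far_right [204. 399.] 0.63 [ 643. -195.   75.]
top tab_far_right [225. 391.] 0.92 [ 594. -180.   46.]
side slab [243. 331.] 0.83 [559. -80.   0.]
side slab [185. 346.] 0.67 [ 613. -373.   -0.]
side plate [214. 316.] 0.68 [598. -91.  65.]
side fitting [241. 376.] 0.45 [456. -82.  30.]
side bottle [202. 410.] 0.85 [ 427. -339.    0.]
side tip_box [186. 348.] 0.73 [ 608. -367.    0.]
side screwdriver [422. 230.] 0.56 [546. 410.   0.]
side corner_near_left [240. 322.] 0.9 [546.  19.  75.]
side corner_near_left [242. 374.] 0.38 [446. -12.  75.]
side tab_near_left [262. 348.] 0.92 [484.  36.  46.]
side corner_near_right [201. 364.] 0.65 [ 510. -170.   75.]
side tab_near_right [223. 388.] 0.9 [ 442. -139.   46.]
side corner_far_left [219. 264.] 0.97 [690. -11.  75.]
side corner_far_left [187. 350.] 0.73 [ 561. -226.   75.]
side corner_far_right [224. 390.] 0.69 [430. -90.  75.]
```

View pics/top1.png

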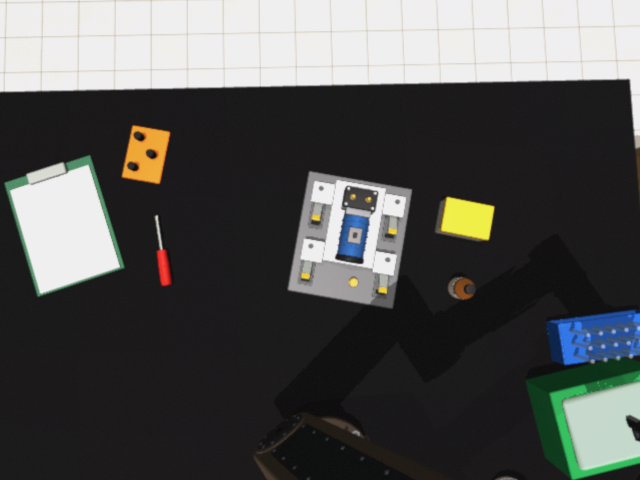

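View pics/side1.png

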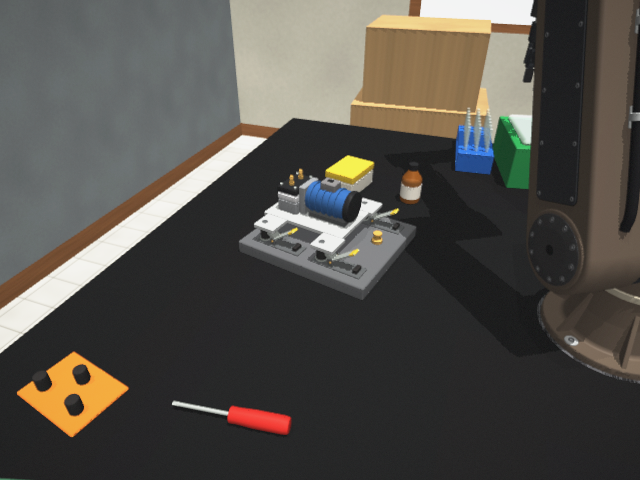

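Run:
```python
import numpy as np
L={'nl':(-72,95),'nr':(-72,-95),'fl':(72,95),'fr':(72,-95)}
M={'nl':[(543,17),(546,19)],'nr':[(503,-161),(510,-170)],'fl':[(681,-1),(690,-11)],'fr':[(643,-195)]}
T={'nl':[(479,36),(484,36)],'nr':[(441,-136),(442,-139)],'fl':[(620,11)],'fr':[(594,-180)]}
A=[];B=[]
for k,(x,y) in L.items():
    for m in M[k]: A.append(x+1j*y);B.append(m[0]+1j*m[1])
    for m in T[k]: A.append(x-66+1j*y);B.append(m[0]+1j*m[1])
A.append(0);B.append(600-89j)
A=np.array(A);B=np.array(B);a=A.mean();b=B.mean()
r=np.sum(np.conj(A-a)*(B-b));r/=abs(r);o=b-r*a
print("yaw",np.degrees(np.angle(r)),"o",o); print(np.round(B-(o+r*A)))
for k,(x,y) in L.items(): print(k,np.round(o+r*(x+1j*y),1),"tab",np.round(o+r*(x-66+1j*y),1))
```

```text
yaw -12.218089137286924 o (596.7166068286534-84.66912785708271j)
[-3. -6.j -0. -4.j -3. -1.j  2. -1.j -3. +1.j  4. -8.j -1.+12.j  0. +9.j
 -6. +6.j  3. -4.j -3. +4.j -4. -2.j 12. -1.j  3. -4.j]
nl (546.5+23.4j) tab (481.9+37.4j)
nr (506.2-162.3j) tab (441.7-148.3j)
fl (687.2-7.1j) tab (622.7+6.9j)
fr (647-192.8j) tab (582.5-178.8j)
```

Run:
```python
from h import *
p=read_camera("top");K=p["K"];T=np.array(p["cam_to_world"])
r,c=np.mgrid[140:330,270:440];z=p["z_map"][140:330,270:440]
P=np.stack([(c-K[0][2])/K[0][0]*z,-(r-K[1][2])/K[1][1]*z,-z,np.ones_like(z)],-1)@T.T
H=P[...,2]
m=((H>69)&(H<81)).astype(np.uint8)
n,l,st,_=cv2.connectedComponentsWithStats(m); print(st[1:][st[1:,4]>20])
k=1+np.argmax(st[1:,4]); X=P[l==k][:,:2]; print("H med",np.median(P[l==k][:,2]), len(X))
# fit by template: IoU-like
from scipy.optimize import minimize
allp=P[...,:2].reshape(-1,2); M=(l==k).ravel(); Hf=H.ravel()
valid=(Hf<90)
def sd(q):
    x,y=q[:,0],q[:,1]
    def box(x0,x1,y0,y1): return np.maximum(np.maximum(x0-x,x-x1),np.maximum(y0-y,y-y1))
    d=box(-100,100,-62,62)
    for s in(1,-1):
        for a,b in((-108,-56),(36,88)):
            d=np.minimum(d,box(a,b,*( (60,115) if s>0 else (-115,-60))))
    return d
def cost(v,full=0):
    t=v[2];q=allp-v[:2];q=np.c_[q[:,0]*np.cos(t)+q[:,1]*np.sin(t),-q[:,0]*np.sin(t)+q[:,1]*np.cos(t)]
    pr=1/(1+np.exp(sd(q)/1.5)); return np.sum(((pr-M)**2)[valid])
b=None
for t0 in(-14,-12,-10):
    s=minimize(cost,[597,-86,np.radians(t0)],method="Nelder-Mead",options=dict(xatol=1e-3,fatol=1e-3,initial_simplex=[[597,-86,np.radians(t0)],[605,-86,np.radians(t0)],[597,-78,np.radians(t0)],[597,-86,np.radians(t0+3)]]))
    print(s.x[:2],np.degrees(s.x[2]),s.fun)
    if b is None or s.fun<b.fun:b=s
o=b.x[0]+1j*b.x[1];e=np.exp(1j*b.x[2])
im=p["image"].copy();im=cv2.resize(im[140:330,270:440],None,fx=4,fy=4,interpolation=cv2.INTER_CUBIC)
Ti=np.linalg.inv(T)
for kx in(-72,72):
  for ky in(95,-95):
    for dx,zz,col in((0,75,(0,0,255)),(-66,76,(255,0,255))):
        w=o+e*(kx+dx+1j*ky); print(kx,ky,dx,np.round(w,1))
        q=Ti@[w.real,w.imag,zz,1]; u=K[0][0]*q[0]/-q[2]+K[0][2];v=-K[1][1]*q[1]/-q[2]+K[1][2]
        cv2.circle(im,(int((u-270)*4+2),int((v-140)*4+2)),4,col,-1)
im=cv2.resize(im,None,fx=.78,fy=.78);cv2.imwrite("pics/fit.png",im)
```

```text
[[  31   40  106   95 3747]
 [  42   71    9    9   49]
 [ 119   85    8    9   54]
 [  31  130   10    9   61]
 [ 109  144    9    9   54]]
H med 75.77356046025125 3747
[598.43756044 -84.69702629] -11.635818624460951 146.11376088316018
[598.43785953 -84.69619429] -11.635517432909245 146.11375931321322
[598.43825049 -84.69629719] -11.635799677608972 146.1137590262917
-72 95 0 (547.1+22.9j)
-72 95 -66 (482.4+36.2j)
-72 -95 0 (508.8-163.2j)
-72 -95 -66 (444.1-149.9j)
72 95 0 (688.1-6.2j)
72 95 -66 (623.5+7.1j)
72 -95 0 (649.8-192.3j)
72 -95 -66 (585.2-179j)
```

View pics/fit.png

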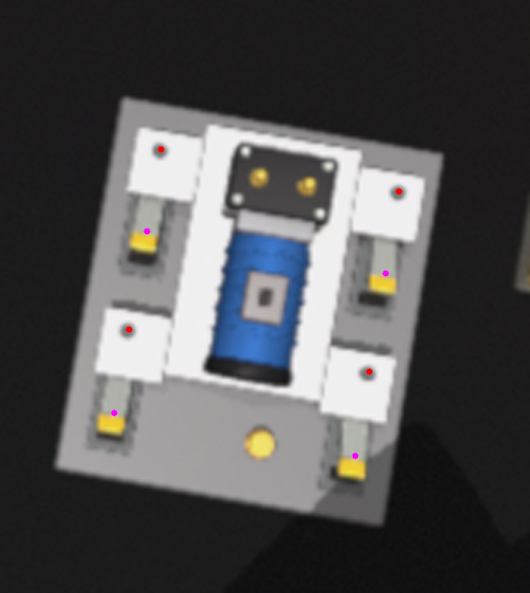

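```bash
python3 -m jog '[{"grip":0,"offset":[0.03,0.04,0],"roll":-6},{"grip":0,"offset":[0.055,0.08,0],"roll":-12},{"grip":0,"offset":[0.08,0.12,0],"roll":-18},{"grip":0,"offset":[0.11,0.16,0],"roll":-24},{"grip":0,"offset":[0.135,0.2,0],"roll":-27.3},{"grip":0,"offset":[0.16,0.24,0],"roll":-27.3},{"grip":0,"offset":[0.19,0.28,0],"roll":-27.3},{"grip":0,"offset":[0.215,0.32,0],"roll":-27.3},{"grip":0,"offset":[0.245,0.36,0],"roll":-27.3},{"grip":0,"offset":[0.27,0.40,0],"roll":-27.3},{"grip":0,"offset":[0.3,0.44,0],"roll":-27.3},{"grip":0,"offset":[0.3265,0.4862,0],"roll":-27.3}]'
```

```text
time_s: 2.75
tcp_pos: [508.6, -164.7, 242.7]
orientation: [0.001, 0.101, 0.995, -0.0]
force: [1.2, -1.1, 0.4]
finger_gap: 0.004
```

```bash
python3 -m jog '[{"grip":0,"offset":[0,0.0015,-0.04],"roll":0},{"grip":0,"offset":[0,0.0015,-0.08],"roll":0},{"grip":0,"offset":[0,0.0015,-0.12],"roll":0},{"grip":0,"offset":[0,0.0015,-0.14],"roll":0},{"grip":0,"offset":[0,0.0015,-0.15],"roll":0},{"grip":0,"offset":[0,0.0015,-0.15],"roll":0},{"grip":0,"offset":[0,0.0015,-0.15],"roll":0}]'
python3 - <<'E'
from h import *
p=read_camera("side");cv2.imwrite("pics/s2.png",cv2.resize(p["image"][130:310,200:440],None,fx=3.2,fy=3.2))
print(observe()["force"],observe()["tcp_pos"])
E
```

```text
time_s: 3.45
tcp_pos: [509.4, -163.3, 93.8]
orientation: [0.001, 0.101, 0.995, -0.0]
force: [0.5, 0.2, 0.3]
finger_gap: -0.004
[ 0.00357951 -0.32140656  0.05067468] [ 509.62328861 -163.29941549   94.10930556]
```

View pics/s2.png

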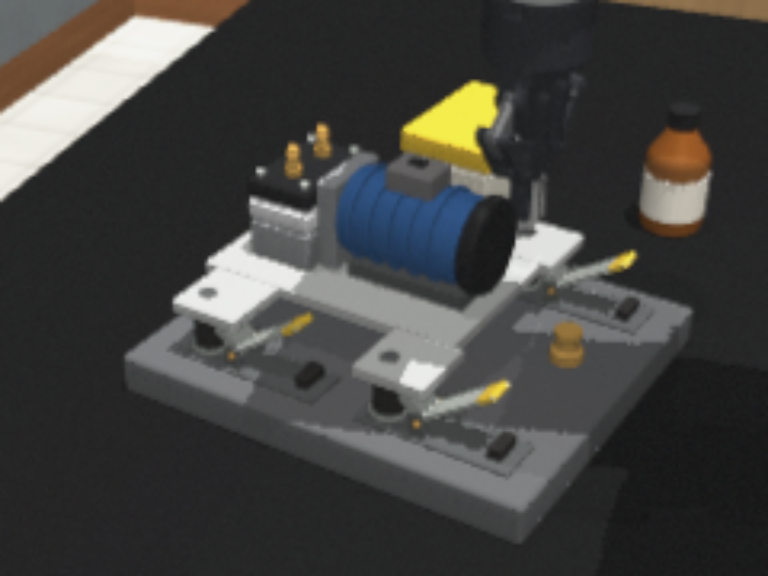

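The closed fingertips hover just over the near right ear (about pixel 530, 230 in the enlargement). The lever and bottle are clear of them.

```bash
python3 -m jog '[{"grip":0,"offset":[0,0,-0.005],"roll":0},{"grip":0,"offset":[0,0,-0.006],"roll":0},{"grip":0,"offset":[0,0,-0.007],"roll":0},{"grip":0,"offset":[0,0,-0.007],"roll":0}]'; python3 -m jog '[{"grip":0,"offset":[0,0,-0.001],"roll":0},{"grip":0,"offset":[0,0,-0.001],"roll":0}]';python3 -m jog '[{"grip":0,"offset":[0,0,-0.001],"roll":0},{"grip":0,"offset":[0,0,-0.001],"roll":0}]'
```

```text
time_s: 3.9
tcp_pos: [509.6, -163.3, 87.2]
orientation: [0.002, 0.101, 0.995, -0.0]
force: [-0.7, -0.2, 0.6]
finger_gap: -0.004
time_s: 4.1
tcp_pos: [509.5, -163.3, 86.2]
orientation: [0.002, 0.101, 0.995, 0.0]
force: [-0.4, 0.3, 0.6]
finger_gap: 0.003
time_s: 4.3
tcp_pos: [509.6, -163.3, 85.2]
orientation: [0.002, 0.101, 0.995, -0.0]
force: [-0.4, 0.5, 2.7]
finger_gap: 0.002
```

```bash
python3 -m jog '[{"grip":0,"offset":[0,0,-0.001],"roll":0},{"grip":0,"offset":[0,0,-0.001],"roll":0}]'; python3 -m jog '[{"grip":0,"offset":[0,0,-0.001],"roll":0},{"grip":0,"offset":[0,0,-0.001],"roll":0}]'
```

```text
time_s: 4.5
tcp_pos: [509.6, -163.4, 84.3]
orientation: [0.002, 0.101, 0.995, -0.0]
force: [-0.8, 0.4, 3.0]
finger_gap: 0.001
time_s: 4.7
tcp_pos: [509.5, -163.4, 83.2]
orientation: [0.002, 0.101, 0.995, -0.0]
force: [-1.7, -0.1, 3.6]
finger_gap: 0.0
```

```bash
python3 -m jog '[{"grip":0,"offset":[0,0,-0.001],"roll":0},{"grip":0,"offset":[0,0,-0.001],"roll":0}]'; python3 -m jog '[{"grip":0,"offset":[0,0,-0.001],"roll":0},{"grip":0,"offset":[0,0,-0.001],"roll":0}]'
```

```text
time_s: 4.9
tcp_pos: [509.5, -163.4, 82.3]
orientation: [0.002, 0.101, 0.995, -0.0]
force: [-1.6, 1.0, 4.5]
finger_gap: -0.0
time_s: 5.1
tcp_pos: [509.5, -163.5, 82.0]
orientation: [0.002, 0.101, 0.995, -0.0]
force: [-3.8, 1.9, 10.7]
finger_gap: -0.004
```

Near right gives 4 mm between about 2.5 and 5 N and then stops hard, so it is the worn corner. Next I'll lift off and go to that corner's shim.

```bash
python3 -m jog '[{"grip":0,"offset":[0,0,0.002],"roll":0},{"grip":0,"offset":[0,0,0.005],"roll":0},{"grip":0,"offset":[0,0,0.01],"roll":0},{"grip":0,"offset":[0,0,0.03],"roll":0},{"grip":0,"offset":[0,0,0.05],"roll":0},{"grip":0,"offset":[-0.03,0.006,0.05],"roll":0},{"grip":0,"offset":[-0.0655,0.0135,0.05],"roll":0},{"grip":0,"offset":[-0.0655,0.0135,0.03],"roll":0},{"grip":0,"offset":[-0.0655,0.0135,0.018],"roll":0},{"grip":0,"offset":[-0.0655,0.0135,0.018],"roll":0},{"grip":0,"offset":[-0.0655,0.0135,0.018],"roll":0}]'
python3 - <<'E'
from h import *
p=read_camera("side");cv2.imwrite("pics/s3.png",cv2.resize(p["image"][130:310,200:440],None,fx=3.2,fy=3.2))
E
```

```text
time_s: 6.2
tcp_pos: [444.2, -150.0, 100.2]
orientation: [0.002, 0.101, 0.995, -0.0]
force: [0.7, -0.1, -0.5]
finger_gap: 0.0
```

View pics/s3.png

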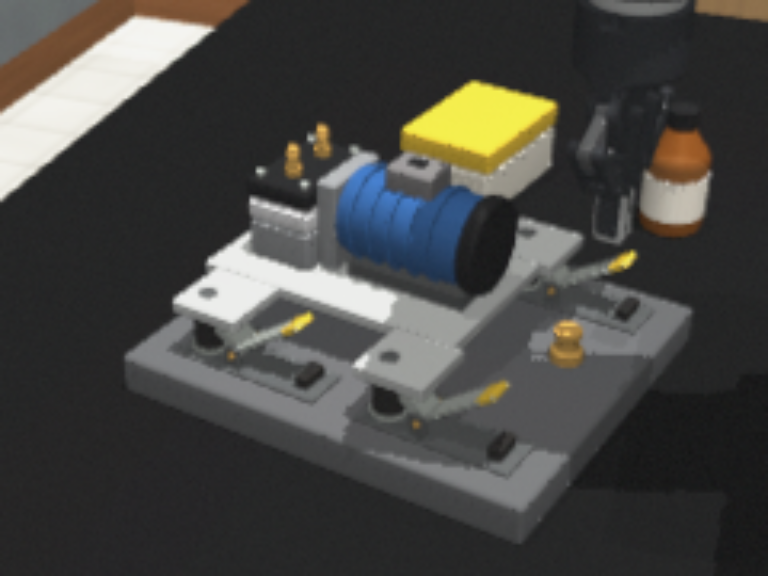

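The fingertips are over the outer half of the near right lever (about pixel 612, 240), with the pump and fitting clear. I'll press down in steps.

```bash
python3 -m jog '[{"grip":0,"offset":[0,0,-0.003],"roll":0},{"grip":0,"offset":[0,0,-0.006],"roll":0},{"grip":0,"offset":[0,0,-0.009],"roll":0},{"grip":0,"offset":[0,0,-0.012],"roll":0},{"grip":0,"offset":[0,0,-0.015],"roll":0},{"grip":0,"offset":[0,0,-0.015],"roll":0}]'; python3 -m jog '[{"grip":0,"offset":[0,0,-0.003],"roll":0},{"grip":0,"offset":[0,0,-0.006],"roll":0},{"grip":0,"offset":[0,0,-0.009],"roll":0},{"grip":0,"offset":[0,0,-0.012],"roll":0},{"grip":0,"offset":[0,0,-0.012],"roll":0}]'
```

```text
time_s: 6.85
tcp_pos: [444.3, -150.1, 85.0]
orientation: [0.002, 0.101, 0.995, -0.0]
force: [0.0, 0.5, -0.2]
finger_gap: 0.005
time_s: 7.35
tcp_pos: [444.2, -150.0, 72.6]
orientation: [0.001, 0.101, 0.995, -0.0]
force: [-0.4, 0.0, -0.6]
finger_gap: 0.002
```

Run:
```python
from h import *
p=read_camera("side");cv2.imwrite("pics/s4.png",cv2.resize(p["image"][170:260,330:440],None,fx=6,fy=6,interpolation=cv2.INTER_CUBIC))
p=read_camera("wrist");cv2.imwrite("pics/w4.png",p["image"])
print(observe()["force"])
```

```text
[-0.06871898  0.26615382 -0.44729572]
```

View pics/s4.png

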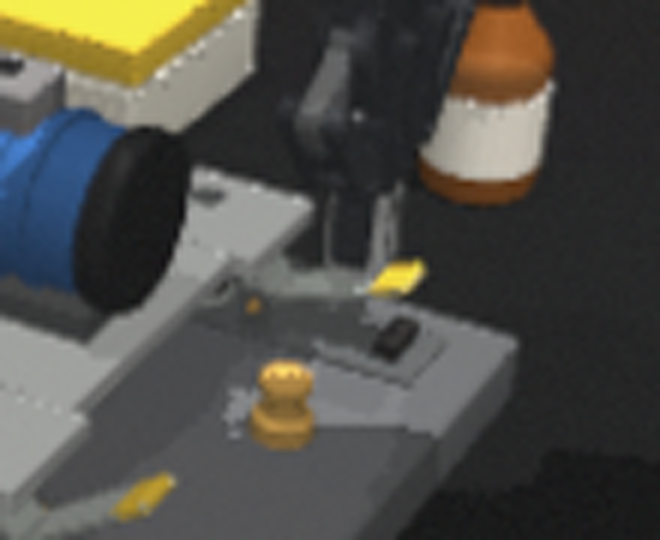

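View pics/w4.png

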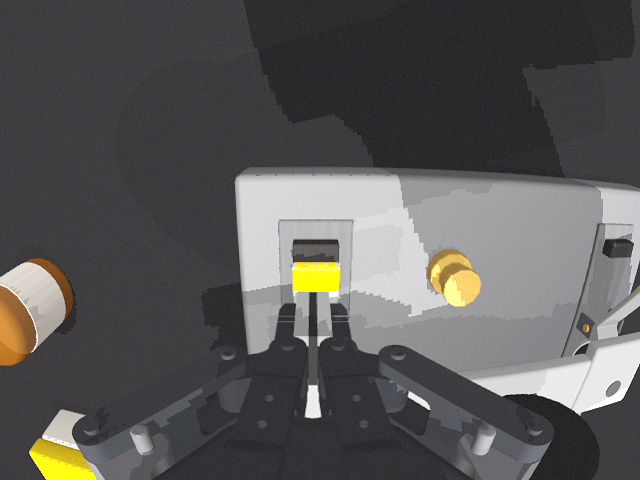

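The lever is centred under the fingers and has already turned partway down (its yellow end has dropped in the side view). I'll keep going.

```bash
python3 -m jog '[{"grip":0,"offset":[0,0,-0.003],"roll":0},{"grip":0,"offset":[0,0,-0.006],"roll":0},{"grip":0,"offset":[0,0,-0.009],"roll":0},{"grip":0,"offset":[0,0,-0.012],"roll":0},{"grip":0,"offset":[0,0,-0.012],"roll":0}]'; python3 -m jog '[{"grip":0,"offset":[0,0,-0.0015],"roll":0},{"grip":0,"offset":[0,0,-0.003],"roll":0},{"grip":0,"offset":[0,0,-0.003],"roll":0}]'
```

```text
time_s: 7.95
tcp_pos: [443.9, -150.0, 60.3]
orientation: [0.001, 0.101, 0.995, -0.0]
force: [-0.0, -0.8, -1.2]
finger_gap: 0.0
time_s: 8.25
tcp_pos: [443.9, -150.0, 57.3]
orientation: [0.001, 0.101, 0.995, -0.0]
force: [-0.5, 0.3, 0.7]
finger_gap: -0.002
```

```bash
python3 -m jog '[{"grip":0,"offset":[0,0,-0.001],"roll":0},{"grip":0,"offset":[0,0,-0.001],"roll":0}]'; python3 -m jog '[{"grip":0,"offset":[0,0,-0.001],"roll":0},{"grip":0,"offset":[0,0,-0.001],"roll":0}]'
python3 - <<'E'
from h import *
p=read_camera("side");cv2.imwrite("pics/s5.png",cv2.resize(p["image"][170:260,330:440],None,fx=6,fy=6,interpolation=cv2.INTER_CUBIC))
E
```

```text
time_s: 8.45
tcp_pos: [443.9, -150.0, 56.7]
orientation: [0.001, 0.101, 0.995, -0.0]
force: [-3.8, 1.6, 9.3]
finger_gap: -0.002
time_s: 8.65
tcp_pos: [443.9, -150.0, 56.6]
orientation: [0.001, 0.1, 0.995, -0.001]
force: [-5.3, 3.4, 15.2]
finger_gap: 0.001
```

View pics/s5.png

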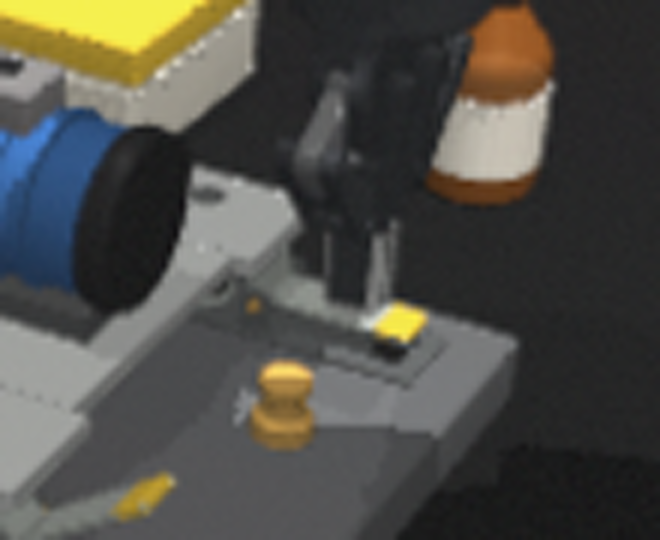

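The lever is flat on its black stop (yellow end about pixel 400, 322) and pushes back with 15 N. I'll lift off and press the corner again to check it.

```bash
python3 -m jog '[{"grip":0,"offset":[0,0,0.002],"roll":0},{"grip":0,"offset":[0,0,0.005],"roll":0},{"grip":0,"offset":[0,0,0.03],"roll":0},{"grip":0,"offset":[0,0,0.06],"roll":0},{"grip":0,"offset":[0.03,-0.006,0.06],"roll":0},{"grip":0,"offset":[0.065,-0.0135,0.06],"roll":0},{"grip":0,"offset":[0.065,-0.0135,0.04],"roll":0},{"grip":0,"offset":[0.065,-0.0135,0.033],"roll":0},{"grip":0,"offset":[0.065,-0.0135,0.031],"roll":0},{"grip":0,"offset":[0.065,-0.0135,0.031],"roll":0}]'; python3 -m jog '[{"grip":0,"offset":[0,0,-0.001],"roll":0},{"grip":0,"offset":[0,0,-0.001],"roll":0}]';python3 -m jog '[{"grip":0,"offset":[0,0,-0.001],"roll":0},{"grip":0,"offset":[0,0,-0.001],"roll":0}]'
```

```text
time_s: 9.7
tcp_pos: [508.1, -163.5, 87.4]
orientation: [0.001, 0.1, 0.995, -0.001]
force: [0.2, 0.6, 0.4]
finger_gap: 0.003
time_s: 9.9
tcp_pos: [508.1, -163.5, 87.0]
orientation: [0.001, 0.1, 0.995, -0.001]
force: [0.1, 0.9, 0.9]
finger_gap: 0.0
time_s: 10.1
tcp_pos: [508.2, -163.4, 86.4]
orientation: [0.001, 0.1, 0.995, -0.001]
force: [-0.3, 0.1, -0.0]
finger_gap: 0.005
```

```bash
python3 -m jog '[{"grip":0,"offset":[0,0,-0.001],"roll":0},{"grip":0,"offset":[0,0,-0.001],"roll":0}]'; python3 -m jog '[{"grip":0,"offset":[0,0,-0.001],"roll":0},{"grip":0,"offset":[0,0,-0.001],"roll":0}]'
```

```text
time_s: 10.3
tcp_pos: [508.4, -163.4, 86.1]
orientation: [0.002, 0.1, 0.995, -0.001]
force: [-1.6, 1.1, 6.1]
finger_gap: 0.0
time_s: 10.5
tcp_pos: [508.4, -163.5, 86.0]
orientation: [0.002, 0.1, 0.995, -0.001]
force: [-2.4, 1.9, 9.9]
finger_gap: 0.002
```

The corner is firm now: 9.9 N with no give. I'll retreat upward and look.

```bash
python3 -m jog '[{"grip":0,"offset":[0,0,0.002],"roll":0},{"grip":0,"offset":[0,0,0.005],"roll":0},{"grip":0,"offset":[0,0,0.04],"roll":0},{"grip":0,"offset":[0,0,0.08],"roll":0},{"grip":0,"offset":[0,0,0.12],"roll":0},{"grip":0,"offset":[-0.02,-0.05,0.15],"roll":0},{"grip":0,"offset":[-0.05,-0.1,0.15],"roll":0},{"grip":0,"offset":[-0.08,-0.15,0.15],"roll":0},{"grip":0,"offset":[-0.08,-0.15,0.15],"roll":0},{"grip":0,"offset":[-0.08,-0.15,0.15],"roll":0}]'
python3 - <<'E'
from h import *
p=read_camera("side");cv2.imwrite("pics/s6.png",cv2.resize(p["image"][130:310,200:440],None,fx=3.2,fy=3.2,interpolation=cv2.INTER_CUBIC))
p=read_camera("top");cv2.imwrite("pics/t6.png",cv2.resize(p["image"][140:330,270:500],None,fx=3,fy=3,interpolation=cv2.INTER_CUBIC))
E
```

```text
time_s: 11.5
tcp_pos: [426.5, -315.7, 236.2]
orientation: [0.002, 0.102, 0.995, -0.001]
force: [-0.7, 0.8, 0.7]
finger_gap: -0.001
```

View pics/s6.png

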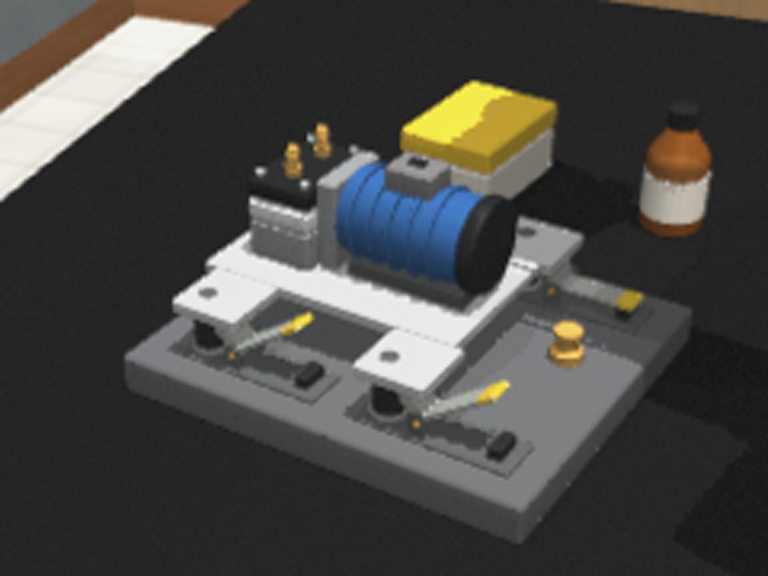

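View pics/t6.png

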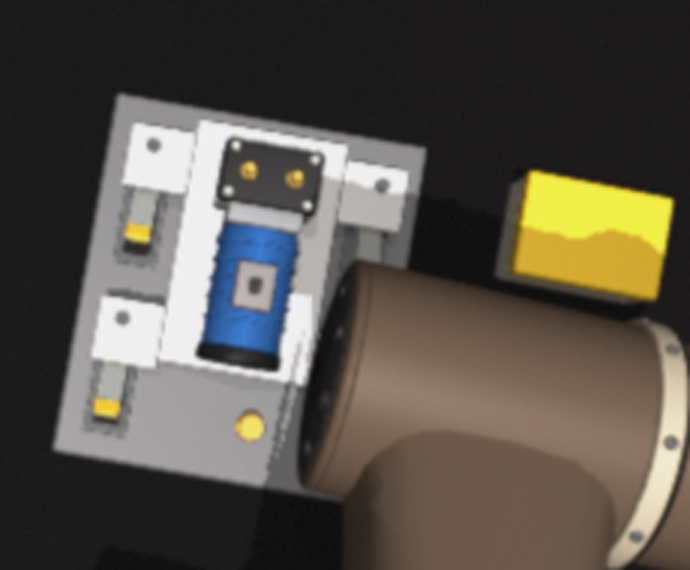

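The near right lever stays flat (pixel 628, 300 in the side view). The two left shims are up, and the pump, fitting, box and bottle are where they were. The arm touches nothing, so I'll hand the job in.

```bash
python3 -c "
from station import *
print(close_job())"
```

```text
the job is handed in; nothing more can be done
None
```

The worn foot was at the near right corner. Its shim is now pressed fully flat, that corner stands firm, and I've handed the job in at about 11.6 s.

- **Finding the corner:** I pressed near right first. It gave about 4 mm between roughly 2.5 and 5 N, then stopped hard (10.7 N). That matched the description, so I did not press the other three corners.
- **Setting the shim:** I pressed the near right lever down until it reached its stop. It pushed back with 15 N, and the side view showed it lying flat.
- **Checking it holds:** I pressed the same corner again. It held at 9.9 N, with no give beyond about 0.1 mm.
- **Final pictures:** The near right shim is still flat and the two left shims are up. The pump, fitting, bottle and box had not moved visibly, and the arm was clear of everything.
- **Not seen at the end:** The arm and pump hid the far right lever's yellow end in the last two pictures, and the screwdriver was outside the cropped views. The gripper never went near either of them.

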